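# Hang up the trinket basket and unscrew the ebony box

### The job

Take the little silver basket off the lid of the ebony box and hang it by its handle on the brass hook. Then unscrew the box's tight lid (anticlockwise from above) while the box stays seated in its square socket, and once the thread lets go lift the lid straight up two or three centimetres clear of the box's rim. Finish still holding the lid level there, just above the open box, with the basket left hanging and the other pieces undisturbed.

Things in the scene. Friction and masses are not known exactly. Their poses are not given: they have to be found in the camera images.
- basket_grip (a point): centre of the upright round wooden grip (14 mm across, 45 mm tall) on top of the silver basket's handle. Basket: 90 g, a round bowl 60 mm across, 40 mm tall, its underside 125 mm and its rim 85 mm below this point. z up; the handle's top bar runs along its y axis, so one looks through the handle along x. It stands loose on the box's lid
- basket_bar (a point): middle of the basket handle's level top bar (6 mm round, along the basket's y), on the bar's underside, 30 mm below the grip's centre; the part that rests on the hook. Under it the handle's opening is 51 mm wide and 55 mm tall, down to the bowl's rim
- hook_seat (a point): where the basket's bar should rest: top of the hook's level arm (8 mm round bar), fixed, 174 mm above the shelf. The hook's -x points along the arm to its open end, z up. The upright post (16 mm across) stands 55 mm from here in +x, its top 16 mm above here. The arm is level to 33 mm out in -x
- hook_tip (a point): end of the hook's upturned tip, 49 mm out (-x) from the seat and 18 mm above it; the round bar reaches 4 mm higher still. The bar of the handle must pass over it, and the bowl's rim under the arm's underside, which is 8 mm below the seat
- lid_center (a point): centre of the round ebony lid, 58 mm across, 26 mm tall, 60 g, z up. It overhangs the box's round body (50 mm), so fingers may reach below its edge. It unscrews anticlockwise from above, stiffly (about 0.2 N m; a sprung gasket presses it up), rising 3 mm per rad; it lets go after about 1.2 rad, a stop blocks it at about 1.6 rad
- box_center (a point): on the axis of the ebony box (loose, 500 g), 38.5 mm above its underside. The shut lid's centre is 35.5 mm above it and has the same yaw; lid off the neck and gasket: 61 mm or more above it. The 66 mm square foot, 22 mm tall, sits in the socket, which keeps it from turning (about 0.05 rad play); only its weight holds it down
- socket: light wood block 100 x 100 x 20 mm, fixed on the shelf, with a square recess 14 mm deep (floor 6 mm above its underside) that braces the box's foot; origin at the centre of its underside
- hook: brass hook stand, fixed; origin on the shelf straight below the hook seat; its round foot (80 mm across) and post stand 55 mm from there in +x; its -x axis is the way the hook points
- napkin_ring: silver napkin ring 48 mm across, 26 mm tall, standing loose under the crystal ball; origin at the centre of its underside. To be left alone
- crystal_center (a point): centre of the crystal ball, 60 mm across, loose on the napkin ring. To be left alone
- marble_a_center (a point): centre of the pale blue marble, 27 mm across, loose in a cell of a small wooden tray. To be left alone
- marble_b_center (a point): centre of the amber marble, 27 mm across, loose in the tray's other cell. To be left alone
- tealight: sage ceramic tealight cup, 64 mm across, 42 mm tall, loose; origin at the centre of its underside. To be left alone
Mind the look-alikes: they are no part of the job. What is meant by the part that bears basket_grip is not turquoise, and is the larger of those in its own colour. Leave any blue or orange look-alike of the hook alone.

How it is judged (in metres and radians):
On the way, in this order (a step that is already met when the one before it is completed fails the run):
1. the basket hangs by its handle on the hook, let go (contact force between basket and hook above 0.3 N and contact force between the fingers and basket below 0.05 N and angle between basket_grip's own z axis and vertical below 0.35 rad and distance between basket_grip and hook_seat below 0.065 m and contact force between basket and lid below 0.05 N), for 0.3 s.
2. the lid is unscrewed (turned about a sixth of a turn or more) while the box stays seated in its socket (angle between the x axis of lid_center and the x axis of box_center, either way round above 0.9 rad and z of lid_center in the frame of box_center below 0.0455 m and z of box_center in the frame of socket below 0.0485 m and angle between box_center's own z axis and vertical below 0.08 rad), for 0.1 s.
At the end, for the whole second after the job is handed in: the fingers hold the lid still, level (0.2 rad), straight above the box (20 mm), 28 to 80 mm above its shut height and touching nothing of the box; the box sits upright in its socket (raised under 4 mm); the basket hangs on the hook, untouched by the fingers (all of step 1 and z of box_center in the frame of socket below 0.0485 m and angle between box_center's own z axis and vertical below 0.08 rad and contact force between the fingers and lid above 1 N and contact force between lid and box below 0.05 N and z of lid_center in the frame of box_center between 0.0635 and 0.115 m and horizontal distance between lid_center and box_center below 0.02 m and angle between lid_center's own z axis and vertical below 0.2 rad and linear speed of lid below 0.02 m/s); the arm keeps its last pose, push and grip.
It fails at once if the box is lifted out of its socket (z of box_center in the frame of socket above 0.0565 m).
It fails at once if the basket falls down (height (world z) of basket_grip below 0.13 m).
It fails at once if another piece (crystal ball, napkin ring, marble, tealight cup) is moved more than 25 mm (distance of any of napkin_ring, crystal_center, marble_a_center, marble_b_center, tealight from where it was at the start of the episode above 0.025 m).
It also fails if it takes over 59 s, if anything falls off the work surface, if the arm or the gripper's body presses on something with over 40 N, if the wrist force passes 120 N, or if a joint passes its speed limit or range.

### The arm

A 7-joint arm with a two-finger parallel gripper is mounted at the origin on the work surface. World frame = base frame: x ahead of the robot, y to its left, z up, the work surface at z = 0. Lengths are in mm, angles in rad, forces in N, time in s.
With the tool pointing down it reaches from about 400 to 875 mm from the base axis. Payload 4.4 kg.
Tool frame: the origin (TCP) lies at the very end of the fingers, on their centre line; the grasp point (between the pads) lies 19 mm behind it; z points along the fingers, y is the direction in which the jaws open and shut (so a half turn about z gives the same grasp; the last joint's range is limited). The gripper opens to 85 mm and grips with 20 to 120 N. Pads are 22 mm wide; open, the fingers measure 114 mm over their backs; the gripper's body (76 mm by 85 mm) begins 54 mm behind the grasp point. The pads swing forward as they close: fully open they stand 13 mm farther back than shut.
Start: joints at [1.125, 0.628, 0.038, 1.517, -0.027, 0.996, -0.02], TCP at [241.006, -603.684, 231.313] pointing down, gripper open.
Joint ranges: [-3.06, 3.06], [-0.37, 2.12], [-1.25, 1.32], [0.18, 2.47], [-1.1, 4.24], [0.23, 1.98], [-2.94, 2.94]. Speed limits (rad/s): [2.57, 2.57, 3.14, 3.14, 3.14, 3.14, 3.14].

### API

Orientations are given as [roll, pitch, yaw] about the fixed x, y, z axes, in that order (R = Rz(yaw) Ry(pitch) Rx(roll)).
In Python, from cell import read_state, get_image, calibration, finish_job gives the robot as it stands. The module is installed in compiled form; this text tells all that it offers.
- The arm moves only by the tool apply_moves, never from a script. Its argument "increments" is a list of rows, each an object of numbers: "tx", "ty", "tz": the shift along the world's x, y, z in m; "rx", "ry", "rz": the turn, a rotation vector about the world's x, y, z in units of 5 degrees (1.0 is 5 degrees); "claw": the finger opening in m, from 0 to 0.0854. In form: [{"tx": .., "ty": .., "tz": .., "rx": .., "ry": .., "rz": .., "claw": ..}, ...]. A call has 1 to 12 rows; each row is the pose to reach, as a shift and turn from the pose commanded when the call began; what a row does not reach only later rows make up. A row lasts 1/10 s, in which the tool goes at most 50 mm and 8.59 degrees, less where a joint would pass 70% of its speed; a pose out of reach is approached as far as the arm can. A call with a gripper value outside its range is refused whole. The fingers move at their own pace and stop on an object; the grip force is fixed at half the most. Time passes only in rows, so rows that repeat a pose let the fingers close. It gives the time, the measured TCP pose, the force and the opening at its end, in the units of the state.
- read_state(): the state, without advancing time (a new reading comes with each control period).
- get_image(name): name is "side" or "top"; returns the picture (400x640x3 uint8, red, green, blue); there is no depth.
- calibration(name): a dict with "camera_matrix" (3x3 intrinsics, pixels), "origin" and "attitude" of the camera in the world. Camera axes: x right, y up, looking along -z (the intrinsics and any distortion apply to the point x, -y, -z); pixel columns grow to the right and rows downward; lengths in mm; the calibration is good to about 2 mm. A picture is of the moment at which its call begins. calibration takes no time and is no camera call.
- finish_job(): hands the job in, once; it reports no verdict.
The state is a dict: "clock": time; "qpos": joint angles; "qd": joint speeds; "tau": joint torques, N m; "eef_pos": TCP position; "tool_rot": TCP orientation; "force": force on the tool from outside, world axes, zero at the start; "torque": the same for the moment, N m; "width": finger opening in mm.
Only numpy, scipy, OpenCV 4.12 (cv2) and the standard library are available. Lean on these libraries where they do the work, as an engineer would, in place of code of your own. Each camera call takes 0.05 s, during which the arm holds its last target. There are 200 camera calls.

## Working session

There is one attempt and no reset: what is moved stays moved. The work goes in short steps, Python scripts to look and compute and a tool call to move; the robot and the scene stay as the last step left them, time stands still between calls to the robot, and variables do not carry over. Pictures are saved under pics/ and viewed, about 8 in all and at most 12, crops included, and the job is handed in when it is done.

Besides the shell and the picture viewer there is one more tool, called after "Request:" as a command line: name --argument value ..., lists and objects as JSON in quotes. apply_moves: Moves the arm, as the interface text tells. Its arguments: {"type":"object","properties":{"increments":{"type":"array"}},"required":["increments"]}

```bash
mkdir -p pics
cat > h.py <<'E'
import numpy as np, cv2
from cell import *
def snap(n,f):
    im=get_image(n); cv2.imwrite('pics/'+f,im[:,:,::-1]); return im
E
python3 - <<'E'
from h import *
for n in('side','top'):
    snap(n,n+'0.png'); print(n,calibration(n))
s=read_state(); print(s)
a=cv2.imread('pics/side0.png');b=cv2.imread('pics/top0.png')
E
```

```text
side {'camera_matrix': array([[379.17855107,   0.        , 327.54410403],
       [  0.        , 379.17855107, 199.29804537],
       [  0.        ,   0.        ,   1.        ]]), 'origin': array([385.98520198, 651.21029409, 742.0849903 ]), 'attitude': array([ 0.85902241, -0.00709275, -2.85574318])}
top {'camera_matrix': array([[433.8465407 ,   0.        , 321.08712334],
       [  0.        , 433.8465407 , 197.2639023 ],
       [  0.        ,   0.        ,   1.        ]]), 'origin': array([ 483.24534088,   -9.82031756, 1346.48166055]), 'attitude': array([ 0.09074409,  0.01383528, -1.54906662])}
{'clock': 0.1, 'qpos': array([ 1.12520296,  0.62928525,  0.03841852,  1.51825686, -0.02698792,
        0.99632841, -0.01997899]), 'qd': array([ 4.64024591e-04, -1.65878355e-04,  3.54182709e-05, -1.72095816e-03,
       -1.26172999e-03,  5.46153213e-04, -1.42388619e-04]), 'tau': array([ 3.43923086e-03, -5.64518523e+01,  1.23088863e+00, -1.93968576e+01,
        1.13672821e-02,  5.43425238e-03,  2.44653143e-05]), 'eef_pos': array([ 240.80235313, -603.13884729,  230.46366119]), 'tool_rot': array([-3.13983203e+00,  1.42202944e-05,  3.79842433e-01]), 'force': array([ 0.15474197, -0.00267488, -0.48727681]), 'torque': array([-0.01909036, -0.0405353 , -0.00290181]), 'width': 85.28535501598432}
```

View pics/side0.png

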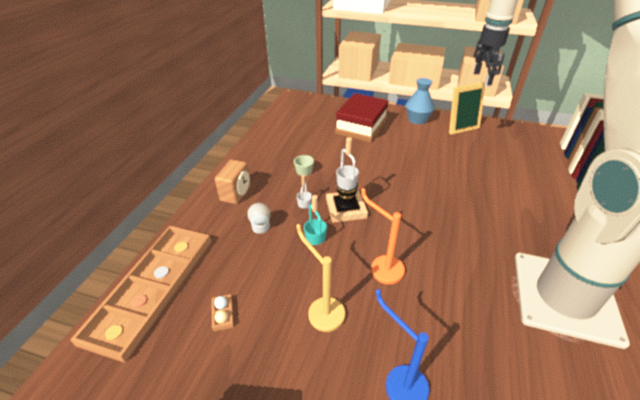

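View pics/top0.png

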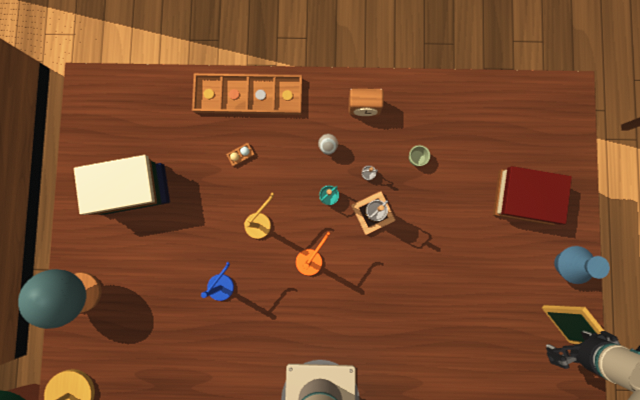

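The side view shows the brass hook (foot ~(327,314), tip ~(299,228)) and the larger silver basket on the ebony box (grip ~(348,145)). In the top view they are at ~(258,222) and ~(376,210). I'll enlarge both.

Run:
```python
import cv2,numpy as np
a=cv2.imread('pics/side0.png');b=cv2.imread('pics/top0.png')
def up(im,x0,y0,w,h,k): return cv2.resize(im[y0:y0+h,x0:x0+w],None,fx=k,fy=k,interpolation=cv2.INTER_CUBIC)
# side: basket/box 300..400 x 130..230 (k=6 ->) and hook 270..370 x 215..340
A=up(a,315,130,65,95,6); B=up(a,285,215,65,120,5)
c=np.zeros((600,720,3),np.uint8); c[:570,:390]=A; c[:600,395:720]=B
cv2.imwrite('pics/c1.png',c)
A=up(b,345,185,60,60,6); B=up(b,235,180,60,65,6)
c=np.zeros((390,725,3),np.uint8); c[:360,:360]=A; c[:390,365:725]=B
cv2.imwrite('pics/c2.png',c)
```

```text
(no output)
```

View pics/c1.png

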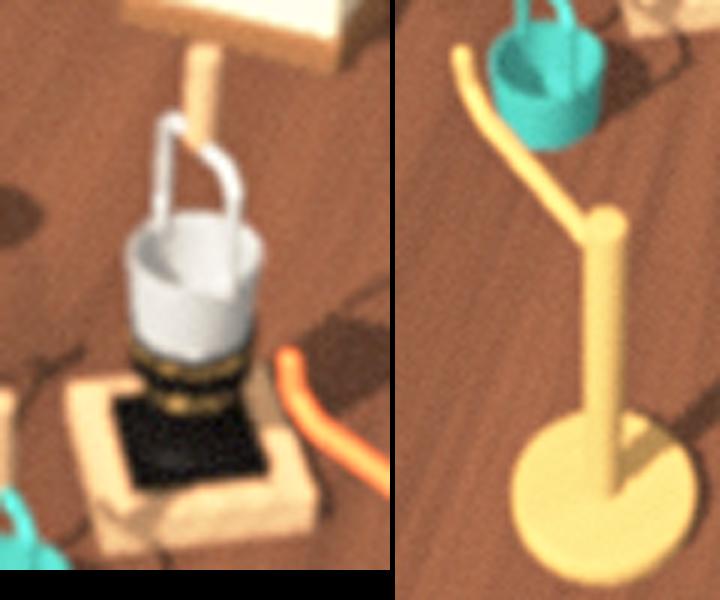

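View pics/c2.png

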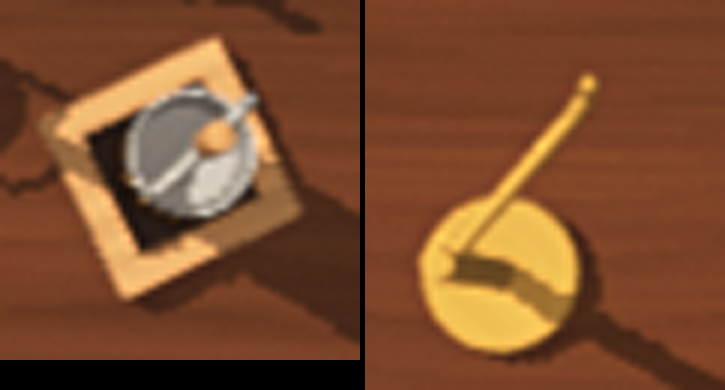

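The crops show the pixels I need. In the side view (c1, left part) these are the grip top (205,48), the bar corners and the socket corners, plus the hook tip (462,48) and post top (606,222). The top view (c2) gives the same features. Next I triangulate them.

```bash
cat >> h.py <<'E'
from scipy.spatial.transform import Rotation as Ro
from scipy.optimize import least_squares
C={n:calibration(n) for n in('side','top')}
def proj(n,P):
    c=C[n]; p=Ro.from_euler('xyz',c['attitude']).inv().apply(np.atleast_2d(P)-c['origin'])
    p=p*[1,-1,-1]; q=p@c['camera_matrix'].T; return q[:,:2]/q[:,2:]
def ray(n,u):
    c=C[n]; d=np.linalg.solve(c['camera_matrix'],[*u,1])*[1,-1,-1]
    return c['origin'],Ro.from_euler('xyz',c['attitude']).apply(d)
def atz(n,u,z):
    o,d=ray(n,u); return o+d*(z-o[2])/d[2]
def tri(us,ut):
    r=least_squares(lambda P:np.r_[proj('side',P)[0]-us,proj('top',P)[0]-ut],[600,0,100])
    return r.x,np.abs(r.fun).max()
E
python3 - <<'E'
from h import *
np.set_printoptions(precision=1,suppress=True)
cv=lambda u,v,x0,y0,k,ox=0:np.array([x0+(u-ox+.5)/k-.5,y0+(v+.5)/k-.5])
sA=lambda u,v:cv(u,v,315,130,6); sB=lambda u,v:cv(u,v,285,215,5,395)
tA=lambda u,v:cv(u,v,345,185,6); tB=lambda u,v:cv(u,v,235,180,6,365)
for n,s,t,z in [('griptop',sA(205,48),tA(216,137),None),('rim',sA(195,256),tA(190,151),None),
 ('tip',sB(462,48),tB(588,82),192),('post',sB(606,222),tB(455,262),190),('foot',sB(604,497),tB(499,274),10),
 ('bar1',sA(165,120),tA(150,190),None),('bar1b',sA(165,120),tA(252,98),None),('bar2',sA(235,170),tA(252,98),None),('bar2b',sA(235,170),tA(150,190),None)]:
    print(n,*tri(s,t)); 
    if z: print('   atz',atz('side',s,z),atz('top',t,z))
for u in [(220,38),(48,118),(125,298),(300,210),(173,166)]: print('sock top',atz('top',tA(*u),20))
for u in [(68,385),(103,527),(318,490)]: print('sock side',atz('side',sA(*u),20))
E
```

```text
griptop [ 560.8 -144.1  243.9] 0.1546727100795806
rim [ 561.2 -145.3  136. ] 0.006889402154286017
tip [595.  139.6 200.7] 0.0767637599685429
   atz [598.2 131.4 192. ] [596.  140.8 192. ]
post [515.8 198.6 186.3] 0.4065876176490235
   atz [515.5 201.8 190. ] [514.6 197.7 190. ]
foot [513.8 206.7  12.9] 0.020227337632064746
   atz [514.3 204.9  10. ] [513.8 207.2  10. ]
bar1 [ 554.7 -115.3  226. ] 6.374304086943027
bar1b [ 582.1 -166.4  190.4] 0.09722314960978906
bar2 [ 567.6 -172.9  164.8] 6.0586831916095605
bar2b [ 540.  -120.4  202.8] 0.24117571265119864
sock top [ 626.9 -173.    20. ]
sock top [584.  -85.8  20. ]
sock top [ 493.3 -126.2   20. ]
sock top [ 539.8 -214.4   20. ]
sock top [ 560.8 -149.7   20. ]
sock side [ 628.8 -176.1   20. ]
sock side [584.4 -83.2  20. ]
sock side [ 494.7 -136.6   20. ]
```

Run:
```python
from h import *
np.set_printoptions(precision=1,suppress=True)
r=lambda n,u,z:print(n,u,z,atz(n,u,z))
r('top',(331,194),60);r('top',(333,189),100);r('side',(315,232),60);
print('teal grip top',tri((311,198),(333,187)))
print('orange tip',tri((364,192),(327,235)),'foot',atz('top',(309,262),8),'post',tri((397,215),(305,266)))
r('top',(328,144),60); r('top',(240,155),10); r('top',(419,155),40)
print('small basket',tri((304,180),(369,172)))
# hook fit: px,py,yaw using foot (z10), post top (190), tip(196)
ob={'foot':(10,0,(326.4,314),(257,225.3)),'post':(190,0,(326.8,259.1),(249.7,223.3)),'tip':(196,104,(298.1,224.4),(271.8,193.4))}
ob={k:v for k,v in ob.items()}
cv=lambda u,v,x0,y0,k,ox=0:np.array([x0+(u-ox+.5)/k-.5,y0+(v+.5)/k-.5])
sB=lambda u,v:cv(u,v,285,215,5,395);tB=lambda u,v:cv(u,v,235,180,6,365)
ob=[(10,0,sB(604,497),tB(499,274)),(190,0,sB(606,222),tB(455,262)),(195,104,sB(462,46),tB(588,80))]
def f(p,full=False):
    o=[]
    for z,l,s,t in ob:
        P=[p[0]+l*np.cos(p[2]),p[1]+l*np.sin(p[2]),z]
        o+=[proj('side',P)[0]-s,proj('top',P)[0]-t]
    return np.concatenate(o)
s=least_squares(f,[514,206,-.69]);print(s.x,np.degrees(s.x[2]));print(s.fun.reshape(-1,4))
p=s.x;print('seat',p[0]+55*np.cos(p[2]),p[1]+55*np.sin(p[2]))
```

```text
top (331, 194) 60 [610.3 -18.8  60. ]
top (333, 189) 100 [621. -24. 100.]
side (315, 232) 60 [599.   20.5  60. ]
teal grip top (array([622.9, -23.7, 130. ]), np.float64(0.14416638589315767))
orange tip (array([488.9,  -9.3, 192.8]), np.float64(0.41247040600347873)) foot [405.1  44.    8. ] post (array([406. ,  46.8, 194.2]), np.float64(0.2545008148325678))
top (328, 144) 60 [761.3  -6.8  60. ]
top (240, 155) 10 [732.  267.9  10. ]
top (419, 155) 40 [ 736.9 -284.1   40. ]
small basket (array([ 675.4, -126.9,   97.4]), np.float64(0.8321066956599736))
[515.  202.5  -0.7] -38.67342300619683
[[ 0.  -1.   1.5 -0.3]
 [ 0.1  0.3 -1.8 -0.2]
 [-0.1  1.6  1.1  0.2]]
seat 557.9061217013347 168.09464775361454
```

Request:
apply_moves --increments '[{"tz": 0.05,"claw": 0.085},{"tz": 0.1,"claw": 0.085},{"tx": 0.32,"ty": 0.458,"tz": 0.1,"rz": 4.1,"claw": 0.085},{"tx": 0.32,"ty": 0.458,"tz": 0.1,"rz": 4.1,"claw": 0.085},{"tx": 0.32,"ty": 0.458,"tz": 0.1,"rz": 4.1,"claw": 0.085},{"tx": 0.32,"ty": 0.458,"tz": 0.1,"rz": 4.1,"claw": 0.085},{"tx": 0.32,"ty": 0.458,"tz": 0.1,"rz": 4.1,"claw": 0.085},{"tx": 0.32,"ty": 0.458,"tz": 0.1,"rz": 4.1,"claw": 0.085},{"tx": 0.32,"ty": 0.458,"tz": 0.1,"rz": 4.1,"claw": 0.085},{"tx": 0.32,"ty": 0.458,"tz": 0.1,"rz": 4.1,"claw": 0.085},{"tx": 0.32,"ty": 0.458,"tz": 0.1,"rz": 4.1,"claw": 0.085},{"tx": 0.32,"ty": 0.458,"tz": 0.1,"rz": 4.1,"claw": 0.085}]'

```text
$.increments[0]: bad value
```

Request:
apply_moves --increments '[{"tx": 0,"ty": 0,"tz": 0.05,"rx": 0,"ry": 0,"rz": 0,"claw": 0.085}]'

```text
clock: 0.2
eef_pos: [239.3, -599.1, 274.4]
tool_rot: [-3.126, 0.0, 0.38]
force: [1.1, -2.0, 0.0]
width: 85.3
```

Request:
apply_moves --increments '[{"tx": 0,"ty": 0,"tz": 0.05,"rx": 0,"ry": 0,"rz": 0,"claw": 0.085},{"tx": 0.32,"ty": 0.458,"tz": 0.05,"rx": 0,"ry": 0,"rz": 4.1,"claw": 0.085},{"tx": 0.32,"ty": 0.458,"tz": 0.05,"rx": 0,"ry": 0,"rz": 4.1,"claw": 0.085},{"tx": 0.32,"ty": 0.458,"tz": 0.05,"rx": 0,"ry": 0,"rz": 4.1,"claw": 0.085},{"tx": 0.32,"ty": 0.458,"tz": 0.05,"rx": 0,"ry": 0,"rz": 4.1,"claw": 0.085},{"tx": 0.32,"ty": 0.458,"tz": 0.05,"rx": 0,"ry": 0,"rz": 4.1,"claw": 0.085},{"tx": 0.32,"ty": 0.458,"tz": 0.05,"rx": 0,"ry": 0,"rz": 4.1,"claw": 0.085},{"tx": 0.32,"ty": 0.458,"tz": 0.05,"rx": 0,"ry": 0,"rz": 4.1,"claw": 0.085},{"tx": 0.32,"ty": 0.458,"tz": 0.05,"rx": 0,"ry": 0,"rz": 4.1,"claw": 0.085},{"tx": 0.32,"ty": 0.458,"tz": 0.05,"rx": 0,"ry": 0,"rz": 4.1,"claw": 0.085},{"tx": 0.32,"ty": 0.458,"tz": 0.05,"rx": 0,"ry": 0,"rz": 4.1,"claw": 0.085},{"tx": 0.32,"ty": 0.458,"tz": 0.05,"rx": 0,"ry": 0,"rz": 4.1,"claw": 0.085}]'

```text
clock: 1.4
eef_pos: [556.6, -151.1, 331.1]
tool_rot: [-3.141, 0.0, 0.737]
force: [0.7, -1.7, 0.3]
width: 84.8
```

Request:
apply_moves --increments '[{"tx": 0,"ty": 0,"tz": 0,"rx": 0,"ry": 0,"rz": 0,"claw": 0.085},{"tx": 0,"ty": 0,"tz": 0,"rx": 0,"ry": 0,"rz": 0,"claw": 0.085},{"tx": 0,"ty": 0,"tz": -0.04,"rx": 0,"ry": 0,"rz": 0,"claw": 0.085},{"tx": 0,"ty": 0,"tz": -0.07,"rx": 0,"ry": 0,"rz": 0,"claw": 0.085},{"tx": 0,"ty": 0,"tz": -0.09,"rx": 0,"ry": 0,"rz": 0,"claw": 0.085},{"tx": 0,"ty": 0,"tz": -0.105,"rx": 0,"ry": 0,"rz": 0,"claw": 0.085},{"tx": 0,"ty": 0,"tz": -0.115,"rx": 0,"ry": 0,"rz": 0,"claw": 0.085},{"tx": 0,"ty": 0,"tz": -0.122,"rx": 0,"ry": 0,"rz": 0,"claw": 0.085},{"tx": 0,"ty": 0,"tz": -0.127,"rx": 0,"ry": 0,"rz": 0,"claw": 0.085},{"tx": 0,"ty": 0,"tz": -0.127,"rx": 0,"ry": 0,"rz": 0,"claw": 0.085},{"tx": 0,"ty": 0,"tz": -0.127,"rx": 0,"ry": 0,"rz": 0,"claw": 0.085}]'

```text
clock: 2.5
eef_pos: [556.3, -153.0, 204.8]
tool_rot: [3.141, -0.001, 0.737]
force: [0.1, -0.4, 0.3]
width: 85.3
```

Run:
```python
from h import *
a=snap('side','s1.png')[:,:,::-1];b=snap('top','t1.png')[:,:,::-1]; s=read_state(); print(s['eef_pos'],s['force'],s['width'])
np.set_printoptions(precision=1,suppress=True)
print(proj('side',[[561,-145.5,240.5],s['eef_pos']]),proj('top',[[561,-145.5,240.5],s['eef_pos']]))
A=cv2.resize(a[110:210,300:400],None,fx=4,fy=4,interpolation=cv2.INTER_CUBIC);B=cv2.resize(b[160:260,330:430],None,fx=4,fy=4,interpolation=cv2.INTER_CUBIC)
cv2.imwrite('pics/c3.png',np.hstack([A,B]))
```

```text
[ 556.46162866 -152.91430226  204.95932507] [ 0.49955053 -0.37838873  0.07352121] 85.22735462737116
[[348.9 138.5]
 [350.7 149.2]] [[380.9 207.3]
 [382.1 210. ]]
```

View pics/c3.png

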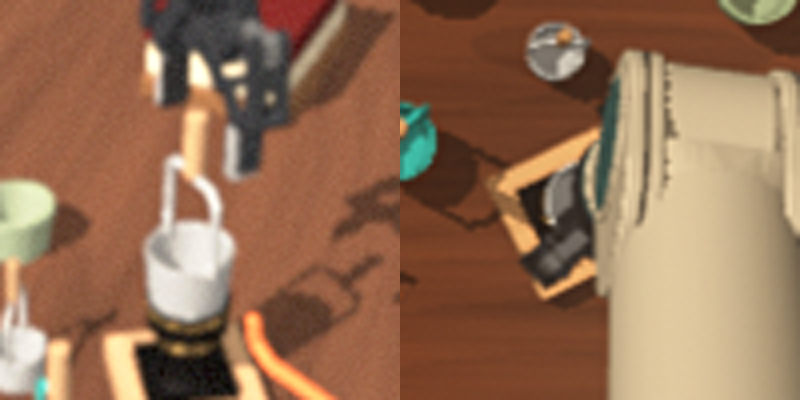

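Side view: the fingers straddle the grip at about (196,145), but their midpoint lies ~(209,125), right and behind it. That agrees with the measured TCP offset of about 5 and 7 mm, so I'll correct it and then close.

Request:
apply_moves --increments '[{"tx": 0.0045,"ty": 0.007,"tz": -0.001,"rx": 0,"ry": 0,"rz": 0,"claw": 0.085},{"tx": 0.0045,"ty": 0.007,"tz": -0.001,"rx": 0,"ry": 0,"rz": 0,"claw": 0.085},{"tx": 0.0045,"ty": 0.007,"tz": -0.001,"rx": 0,"ry": 0,"rz": 0,"claw": 0.085}]'

```text
clock: 2.9
eef_pos: [560.8, -145.2, 203.4]
tool_rot: [3.142, -0.0, 0.739]
force: [-1.2, 0.1, 0.2]
width: 85.1
```

Request:
apply_moves --increments '[{"tx": 0,"ty": 0,"tz": 0,"rx": 0,"ry": 0,"rz": 0,"claw": 0.05},{"tx": 0,"ty": 0,"tz": 0,"rx": 0,"ry": 0,"rz": 0,"claw": 0.03},{"tx": 0,"ty": 0,"tz": 0,"rx": 0,"ry": 0,"rz": 0,"claw": 0.02},{"tx": 0,"ty": 0,"tz": 0,"rx": 0,"ry": 0,"rz": 0,"claw": 0.005},{"tx": 0,"ty": 0,"tz": 0,"rx": 0,"ry": 0,"rz": 0,"claw": 0.005},{"tx": 0,"ty": 0,"tz": 0,"rx": 0,"ry": 0,"rz": 0,"claw": 0.005},{"tx": 0,"ty": 0,"tz": 0,"rx": 0,"ry": 0,"rz": 0,"claw": 0.005}]'

```text
clock: 3.6
eef_pos: [560.3, -145.8, 203.1]
tool_rot: [-3.141, 0.0, 0.738]
force: [0.9, 0.4, -0.6]
width: 12.5
```

Request:
apply_moves --increments '[{"tx": 0,"ty": 0,"tz": 0.01,"rx": 0,"ry": 0,"rz": 0,"claw": 0.005},{"tx": 0,"ty": 0,"tz": 0.03,"rx": 0,"ry": 0,"rz": 0,"claw": 0.005},{"tx": 0,"ty": 0,"tz": 0.05,"rx": 0,"ry": 0,"rz": 0,"claw": 0.005},{"tx": 0,"ty": 0,"tz": 0.07,"rx": 0,"ry": 0,"rz": 0,"claw": 0.005},{"tx": 0,"ty": 0,"tz": 0.09,"rx": 0,"ry": 0,"rz": 0,"claw": 0.005},{"tx": 0,"ty": 0,"tz": 0.11,"rx": 0,"ry": 0,"rz": 0,"claw": 0.005},{"tx": 0,"ty": 0,"tz": 0.13,"rx": 0,"ry": 0,"rz": 0,"claw": 0.005},{"tx": 0,"ty": 0,"tz": 0.15,"rx": 0,"ry": 0,"rz": 0,"claw": 0.005},{"tx": 0,"ty": 0,"tz": 0.15,"rx": 0,"ry": 0,"rz": 0,"claw": 0.005},{"tx": 0,"ty": 0,"tz": 0.15,"rx": 0,"ry": 0,"rz": 0,"claw": 0.005}]'

```text
clock: 4.6
eef_pos: [560.4, -145.8, 353.4]
tool_rot: [3.141, -0.0, 0.738]
force: [-0.4, 0.6, -1.7]
width: 12.3
```

Run:
```python
from h import *
a=snap('side','s2.png')[:,:,::-1];b=snap('top','t2.png')[:,:,::-1]; s=read_state(); print(s['eef_pos'],s['force'],s['width'])
A=cv2.resize(a[60:230,300:400],None,fx=3.5,fy=3.5,interpolation=cv2.INTER_CUBIC);B=cv2.resize(b[150:270,330:430],None,fx=4,fy=4,interpolation=cv2.INTER_CUBIC)
c=np.zeros((600,760,3),np.uint8);c[:595,:350]=A;c[:480,355:755]=B
cv2.imwrite('pics/c4.png',c)
```

```text
[ 559.73638348 -145.6880728   352.19575883] [ 0.63879083 -0.14024245 -0.9986424 ] 12.470772159364415
```

View pics/c4.png

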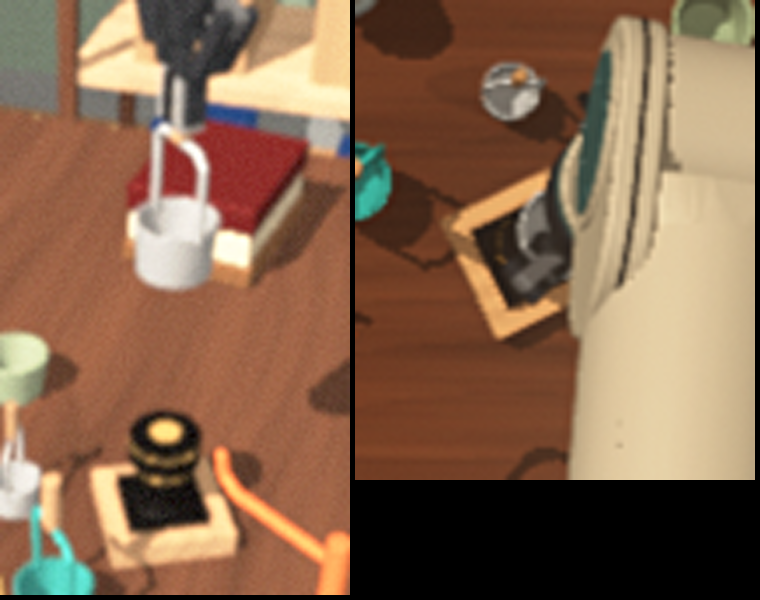

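The picture confirms that the basket hangs straight in the fingers and the lid is free (side crop (166,435)). Next I carry it to a staging point beyond the hook tip.

Request:
apply_moves --increments '[{"tx": 0.003,"ty": 0.01,"tz": 0,"rx": 0,"ry": 0,"rz": 0.8,"claw": 0.005},{"tx": 0.009,"ty": 0.03,"tz": 0,"rx": 0,"ry": 0,"rz": 2.3,"claw": 0.005},{"tx": 0.017,"ty": 0.055,"tz": 0,"rx": 0,"ry": 0,"rz": 3.9,"claw": 0.005},{"tx": 0.025,"ty": 0.08,"tz": 0,"rx": 0,"ry": 0,"rz": 5.5,"claw": 0.005},{"tx": 0.033,"ty": 0.106,"tz": 0,"rx": 0,"ry": 0,"rz": 7.1,"claw": 0.005},{"tx": 0.041,"ty": 0.132,"tz": 0,"rx": 0,"ry": 0,"rz": 8.7,"claw": 0.005},{"tx": 0.049,"ty": 0.158,"tz": 0,"rx": 0,"ry": 0,"rz": 10.3,"claw": 0.005},{"tx": 0.057,"ty": 0.184,"tz": 0,"rx": 0,"ry": 0,"rz": 11.9,"claw": 0.005},{"tx": 0.065,"ty": 0.21,"tz": 0,"rx": 0,"ry": 0,"rz": 13.5,"claw": 0.005},{"tx": 0.072,"ty": 0.232,"tz": 0,"rx": 0,"ry": 0,"rz": 15.0,"claw": 0.005},{"tx": 0.076,"ty": 0.244,"tz": 0,"rx": 0,"ry": 0,"rz": 16.4,"claw": 0.005},{"tx": 0.077,"ty": 0.249,"tz": 0,"rx": 0,"ry": 0,"rz": 17.6,"claw": 0.005}]'

```text
clock: 5.9
eef_pos: [637.0, 105.3, 351.6]
tool_rot: [-3.14, -0.003, 2.281]
force: [-0.1, 0.0, -1.1]
width: 12.6
```

```bash
python3 -c "
from h import *
s=read_state(); print(s['eef_pos'],s['tool_rot'],s['force'],s['width'],s['qpos'])"
```

```text
[637.02548757 105.3240356  351.61444558] [-3.14021759e+00 -2.54066421e-03  2.28094825e+00] [-0.13652096  0.04489272 -1.10952572] 12.625790290289737 [ 0.10664012  0.57526606 -0.56017322  1.34286161  0.30178761  1.31037155
  0.25174759]
```

Request:
apply_moves --increments '[{"tx": 0,"ty": -0.002,"tz": -0.01,"rx": 0,"ry": 0,"rz": 1.0,"claw": 0.005},{"tx": 0,"ty": -0.002,"tz": -0.03,"rx": 0,"ry": 0,"rz": 1.9,"claw": 0.005},{"tx": 0,"ty": -0.002,"tz": -0.055,"rx": 0,"ry": 0,"rz": 1.9,"claw": 0.005},{"tx": 0,"ty": -0.002,"tz": -0.08,"rx": 0,"ry": 0,"rz": 1.9,"claw": 0.005},{"tx": 0,"ty": -0.002,"tz": -0.1,"rx": 0,"ry": 0,"rz": 1.9,"claw": 0.005},{"tx": 0,"ty": -0.002,"tz": -0.115,"rx": 0,"ry": 0,"rz": 1.9,"claw": 0.005},{"tx": 0,"ty": -0.002,"tz": -0.125,"rx": 0,"ry": 0,"rz": 1.9,"claw": 0.005},{"tx": 0,"ty": -0.002,"tz": -0.128,"rx": 0,"ry": 0,"rz": 1.9,"claw": 0.005},{"tx": 0,"ty": -0.002,"tz": -0.128,"rx": 0,"ry": 0,"rz": 1.9,"claw": 0.005},{"tx": 0,"ty": -0.002,"tz": -0.128,"rx": 0,"ry": 0,"rz": 1.9,"claw": 0.005}]'

```text
clock: 6.9
eef_pos: [637.9, 101.4, 226.0]
tool_rot: [3.141, 0.001, 2.439]
force: [0.8, 0.1, -1.1]
width: 12.5
```

Run:
```python
from h import *
np.set_printoptions(precision=1,suppress=True)
a=snap('side','s3.png')[:,:,::-1];b=snap('top','t3.png')[:,:,::-1]; s=read_state(); print(s['eef_pos'],s['tool_rot'],s['force'],s['width'])
e=s['eef_pos']
print('bar mid pred',proj('side',e+[0,0,-12]),proj('top',e+[0,0,-12]))
A=cv2.resize(a[170:345,255:365],None,fx=3.4,fy=3.4,interpolation=cv2.INTER_CUBIC);B=cv2.resize(b[160:260,235:335],None,fx=4,fy=4,interpolation=cv2.INTER_CUBIC)
c=np.zeros((600,785,3),np.uint8);c[:A.shape[0],:A.shape[1]]=A;c[:400,380:780]=B
cv2.imwrite('pics/c5.png',c); print(A.shape)
```

```text
[638.  101.4 226.2] [3.1 0.  2.4] [ 0.2  0.1 -1. ] 12.676024847164319
bar mid pred [[284.5 203.2]] [[286.1 176.9]]
(595, 374, 3)
```

View pics/c5.png

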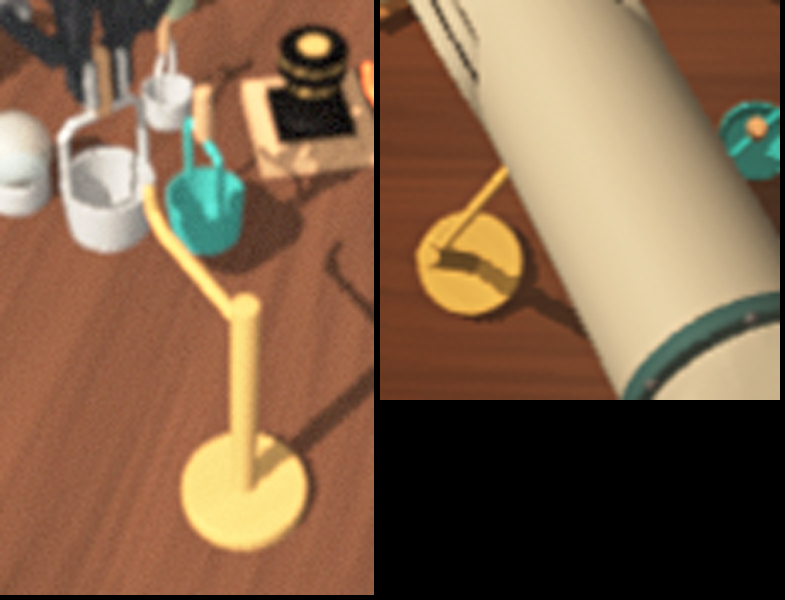

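The bar's middle appears at (285,203) in the side view, and the TCP predicts (284.5,203.2), so the side camera agrees with the robot. By the side camera the seat is at about (558,167.5). The basket is 104 mm out, centred on the arm axis. Now I thread it on.

Request:
apply_moves --increments '[{"tx": -0.005,"ty": 0.004,"tz": -0.002,"rx": 0,"ry": 0,"rz": 0,"claw": 0.005},{"tx": -0.013,"ty": 0.0105,"tz": -0.002,"rx": 0,"ry": 0,"rz": 0,"claw": 0.005},{"tx": -0.022,"ty": 0.018,"tz": -0.002,"rx": 0,"ry": 0,"rz": 0,"claw": 0.005},{"tx": -0.031,"ty": 0.0255,"tz": -0.002,"rx": 0,"ry": 0,"rz": 0,"claw": 0.005},{"tx": -0.04,"ty": 0.033,"tz": -0.002,"rx": 0,"ry": 0,"rz": 0,"claw": 0.005},{"tx": -0.049,"ty": 0.04,"tz": -0.002,"rx": 0,"ry": 0,"rz": 0,"claw": 0.005},{"tx": -0.058,"ty": 0.0475,"tz": -0.002,"rx": 0,"ry": 0,"rz": 0,"claw": 0.005},{"tx": -0.066,"ty": 0.054,"tz": -0.002,"rx": 0,"ry": 0,"rz": 0,"claw": 0.005},{"tx": -0.072,"ty": 0.059,"tz": -0.002,"rx": 0,"ry": 0,"rz": 0,"claw": 0.005},{"tx": -0.076,"ty": 0.062,"tz": -0.002,"rx": 0,"ry": 0,"rz": 0,"claw": 0.005},{"tx": -0.076,"ty": 0.062,"tz": -0.002,"rx": 0,"ry": 0,"rz": 0,"claw": 0.005},{"tx": -0.076,"ty": 0.062,"tz": -0.002,"rx": 0,"ry": 0,"rz": 0,"claw": 0.005}]'

```text
clock: 8.2
eef_pos: [561.9, 162.8, 223.3]
tool_rot: [3.142, 0.0, 2.439]
force: [0.8, -0.0, -0.7]
width: 12.3
```

Run:
```python
from h import *
np.set_printoptions(precision=1,suppress=True)
a=snap('side','s4.png')[:,:,::-1]; s=read_state(); print(s['eef_pos'],s['tool_rot'],s['force'],s['width'])
A=cv2.resize(a[190:330,260:370],None,fx=4.2,fy=4.2,interpolation=cv2.INTER_CUBIC)
cv2.imwrite('pics/c6.png',A)
```

```text
[562.  162.6 223.3] [-3.1  0.   2.4] [-0.3 -0.5 -0.9] 12.330159749416731
```

View pics/c6.png

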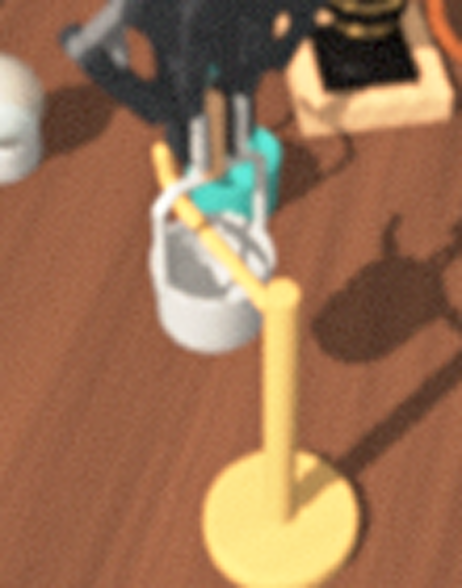

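The arm of the hook passes through the handle, about (205,230) in the crop. I lower it about 34 mm, watching the force.

Request:
apply_moves --increments '[{"tx": 0,"ty": 0,"tz": -0.008,"rx": 0,"ry": 0,"rz": 0,"claw": 0.005},{"tx": 0,"ty": 0,"tz": -0.018,"rx": 0,"ry": 0,"rz": 0,"claw": 0.005},{"tx": 0,"ty": 0,"tz": -0.026,"rx": 0,"ry": 0,"rz": 0,"claw": 0.005},{"tx": 0,"ty": 0,"tz": -0.03,"rx": 0,"ry": 0,"rz": 0,"claw": 0.005},{"tx": 0,"ty": 0,"tz": -0.032,"rx": 0,"ry": 0,"rz": 0,"claw": 0.005},{"tx": 0,"ty": 0,"tz": -0.033,"rx": 0,"ry": 0,"rz": 0,"claw": 0.005},{"tx": 0,"ty": 0,"tz": -0.033,"rx": 0,"ry": 0,"rz": 0,"claw": 0.005},{"tx": 0,"ty": 0,"tz": -0.033,"rx": 0,"ry": 0,"rz": 0,"claw": 0.005}]'

```text
clock: 9.05
eef_pos: [561.7, 163.3, 190.6]
tool_rot: [3.141, 0.0, 2.439]
force: [0.0, 0.5, -1.1]
width: 12.5
```

Request:
apply_moves --increments '[{"tx": 0,"ty": 0,"tz": -0.001,"rx": 0,"ry": 0,"rz": 0,"claw": 0.005},{"tx": 0,"ty": 0,"tz": -0.001,"rx": 0,"ry": 0,"rz": 0,"claw": 0.005}]'

```text
clock: 9.25
eef_pos: [561.5, 163.2, 189.4]
tool_rot: [3.141, 0.0, 2.439]
force: [-0.1, -0.8, -2.5]
width: 12.2
```

Request:
apply_moves --increments '[{"tx": 0,"ty": 0,"tz": -0.0015,"rx": 0,"ry": 0,"rz": 0,"claw": 0.005},{"tx": 0,"ty": 0,"tz": -0.0015,"rx": 0,"ry": 0,"rz": 0,"claw": 0.005}]'

```text
clock: 9.45
eef_pos: [561.7, 163.3, 188.2]
tool_rot: [3.141, 0.0, 2.439]
force: [-0.0, -1.4, 2.5]
width: 12.6
```

Request:
apply_moves --increments '[{"tx": 0,"ty": 0,"tz": -0.001,"rx": 0,"ry": 0,"rz": 0,"claw": 0.005},{"tx": 0,"ty": 0,"tz": -0.001,"rx": 0,"ry": 0,"rz": 0,"claw": 0.005}]'

```text
clock: 9.65
eef_pos: [561.8, 163.3, 187.9]
tool_rot: [3.141, 0.001, 2.439]
force: [-1.3, -1.7, 7.7]
width: 12.7
```

Contact is made (fz +7.7 N). I relax slightly, open, then rise clear.

Request:
apply_moves --increments '[{"tx": 0,"ty": 0,"tz": 0.001,"rx": 0,"ry": 0,"rz": 0,"claw": 0.005},{"tx": 0,"ty": 0,"tz": 0.001,"rx": 0,"ry": 0,"rz": 0,"claw": 0.016},{"tx": 0,"ty": 0,"tz": 0.001,"rx": 0,"ry": 0,"rz": 0,"claw": 0.022},{"tx": 0,"ty": 0,"tz": 0.001,"rx": 0,"ry": 0,"rz": 0,"claw": 0.035},{"tx": 0,"ty": 0,"tz": 0.001,"rx": 0,"ry": 0,"rz": 0,"claw": 0.05},{"tx": 0,"ty": 0,"tz": 0.001,"rx": 0,"ry": 0,"rz": 0,"claw": 0.06},{"tx": 0,"ty": 0,"tz": 0.01,"rx": 0,"ry": 0,"rz": 0,"claw": 0.06},{"tx": 0,"ty": 0,"tz": 0.03,"rx": 0,"ry": 0,"rz": 0,"claw": 0.06},{"tx": 0,"ty": 0,"tz": 0.06,"rx": 0,"ry": 0,"rz": 0,"claw": 0.06},{"tx": 0,"ty": 0,"tz": 0.1,"rx": 0,"ry": 0,"rz": 0,"claw": 0.08},{"tx": 0,"ty": 0,"tz": 0.14,"rx": 0,"ry": 0,"rz": 0,"claw": 0.085},{"tx": 0,"ty": 0,"tz": 0.16,"rx": 0,"ry": 0,"rz": 0,"claw": 0.085}]'

```text
clock: 10.85
eef_pos: [562.6, 164.2, 351.3]
tool_rot: [3.136, 0.003, 2.439]
force: [0.0, -0.1, 0.4]
width: 85.0
```

Run:
```python
from h import *
np.set_printoptions(precision=2,suppress=True)
a=snap('side','s5.png')[:,:,::-1]; s=read_state(); print(s['eef_pos'],s['tool_rot'],s['force'],s['width'],s['qpos'])
A=cv2.resize(a[180:330,260:370],None,fx=3.4,fy=3.4,interpolation=cv2.INTER_CUBIC)
B=cv2.resize(a[165:230,315:385],None,fx=5.5,fy=5.5,interpolation=cv2.INTER_CUBIC)
c=np.zeros((510,765,3),np.uint8);c[:A.shape[0],:A.shape[1]]=A;c[:B.shape[0],380:380+B.shape[1]]=B;print(A.shape,B.shape)
cv2.imwrite('pics/c7.png',c)
```

```text
[563.51 164.77 353.49] [3.13 0.   2.44] [1.36 0.79 1.8 ] 85.04894955985729 [ 0.06  0.48 -0.63  1.52  0.29  1.23  0.26]
(510, 374, 3) (358, 385, 3)
```

View pics/c7.png

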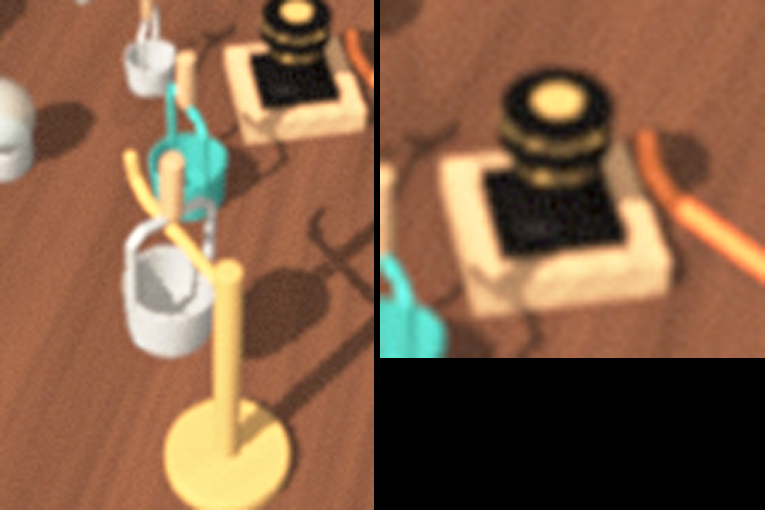

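The basket hangs freely on the brass hook: bar over the arm at about (190,225), grip at (172,185). The lid top's inlay is centred at (557,100) in the right crop. Next, the lid position.

Run:
```python
from h import *
np.set_printoptions(precision=2,suppress=True)
f=lambda u,v:(315+(u-379.5)/5.5-.5,165+(v+.5)/5.5-.5)
print('lid',atz('side',f(557,100),93), atz('side',f(556.5,102),93))
# socket top corners side: left-back, front-left, front-right
c=[atz('side',f(*u),20) for u in[(440,158),(472,292),(668,266)]]
print(np.array(c),(c[0]+c[2])/2)
print(read_state()['eef_pos'])
# side-camera bias check with grip at pick (TCP closed at 560.5,-145.5)
print('grip top by side',atz('side',(315+205.5/6-.5,130+48.5/6-.5),240.5))
b=cv2.imread('pics/top0.png')
```

```text
lid [ 562.62 -154.47   93.  ] [ 562.46 -152.82   93.  ]
[[ 630.59 -177.7    20.  ]
 [ 585.23  -81.85   20.  ]
 [ 494.91 -129.18   20.  ]] [ 562.75 -153.44   20.  ]
[563.51 164.77 353.49]
grip top by side [ 562.38 -149.49  240.5 ]
```

Run:
```python
from h import *
b=snap('top','t6.png')[:,:,::-1]
B=cv2.resize(b[180:245,345:410],None,fx=9,fy=9,interpolation=cv2.INTER_CUBIC)
cv2.imwrite('pics/c8.png',B)
```

```text
(no output)
```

View pics/c8.png

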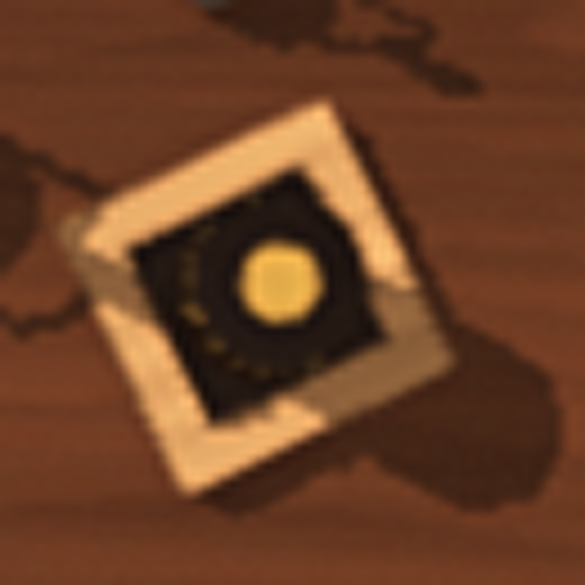

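Top view: lid inlay centred at (281,283), socket corners at (325,100), (65,222), (187,495) and (455,360).

Run:
```python
from h import *
np.set_printoptions(precision=2,suppress=True)
g=lambda u,v:(345+(u+.5)/9-.5,180+(v+.5)/9-.5)
print(atz('top',g(281,283),93),atz('top',g(258,294),20))
f=lambda u,v:(315+(u-379.5)/5.5-.5,165+(v+.5)/5.5-.5)
print('tri',tri(f(557,100),g(281,283)))
# refine top inlay centroid
b=cv2.imread('pics/t6.png')[:,:,::-1].astype(int)[205:217,369:383]
m=np.clip(b[:,:,0]-80,0,None); v,u=np.mgrid[205:217,369:383]; c=((m*u).sum()/m.sum(),(m*v).sum()/m.sum()); print(c,atz('top',c,93))
a=cv2.imread('pics/s5.png')[:,:,::-1].astype(int)[178:189,340:354]
m=np.clip(a[:,:,0]-110,0,None); v,u=np.mgrid[178:189,340:354]; c=((m*u).sum()/m.sum(),(m*v).sum()/m.sum()); print(c,atz('side',c,93))
print(read_state()['eef_pos'])
```

```text
[ 560.32 -148.8    93.  ] [ 560.91 -149.14   20.  ]
tri (array([ 560.63, -148.12,   98.18]), np.float64(0.21991514509034005))
(np.float64(375.69460790200554), np.float64(210.8914374924943)) [ 560.63 -148.56   93.  ]
(np.float64(346.81826697892274), np.float64(182.82763466042155)) [ 562.44 -154.27   93.  ]
[563.01 164.39 351.11]
```

Run:
```python
from h import *
np.set_printoptions(precision=1,suppress=True)
e=np.array([559.9,-145.7,352.4])
f=lambda u,v:(300+(u+.5)/3.5-.5,60+(v+.5)/3.5-.5)
th=np.linspace(0,2*np.pi,73)
r=proj('side',e+np.c_[30*np.cos(th),30*np.sin(th),0*th-70])
print('rim pred L,R,top,bot',r[:,0].min(),r[:,0].max(),r[:,1].min(),r[:,1].max())
bt=r=proj('side',e+np.c_[30*np.cos(th),30*np.sin(th),0*th-110]); print('bottom pred',r[:,0].min(),r[:,0].max(),r[:,1].max())
print('rim obs',f(134,198),f(220,248),'bottom',f(175,290))
print('bar',proj('side',e-[0,0,12]),f(178,140))
a=cv2.imread('pics/s2.png').astype(int)
m=a[:,:,0]*0; 
s=(a.max(2)-a.min(2)<35)&(a.min(2)>90); s[:110]=0; s[145:]=0; s[:,:335]=0; s[:,365:]=0
v,u=np.where(s); print('silver',u.min(),u.max(),v.min(),v.max()); print([(y,u[v==y].min(),u[v==y].max()) for y in range(112,145,3) if (v==y).any()])
```

```text
rim pred L,R,top,bot 337.7148418154638 362.55053440466185 117.49500684785333 129.95431269446613
bottom pred 337.31902725665526 361.463522275019 144.406513307421
rim obs (337.92857142857144, 116.21428571428572) (362.5, 130.5) bottom (349.64285714285717, 142.5)
bar [[351.3 101.4]] (350.5, 99.64285714285714)
silver 338 364 110 141
[(112, np.int64(344), np.int64(358)), (115, np.int64(344), np.int64(358)), (118, np.int64(342), np.int64(358)), (121, np.int64(339), np.int64(361)), (124, np.int64(338), np.int64(361)), (127, np.int64(339), np.int64(364)), (130, np.int64(339), np.int64(364)), (133, np.int64(339), np.int64(364)), (136, np.int64(339), np.int64(359)), (139, np.int64(342), np.int64(358))]
```

Request:
apply_moves --increments '[{"tx": 0,"ty": -0.02,"tz": 0,"rx": 0,"ry": 0,"rz": -1.5,"claw": 0.085},{"tx": 0,"ty": -0.05,"tz": 0,"rx": 0,"ry": 0,"rz": -3.1,"claw": 0.085},{"tx": 0,"ty": -0.08,"tz": 0,"rx": 0,"ry": 0,"rz": -4.7,"claw": 0.085},{"tx": 0,"ty": -0.11,"tz": 0,"rx": 0,"ry": 0,"rz": -6.3,"claw": 0.085},{"tx": -0.001,"ty": -0.14,"tz": 0,"rx": 0,"ry": 0,"rz": -7.9,"claw": 0.085},{"tx": -0.001,"ty": -0.17,"tz": 0,"rx": 0,"ry": 0,"rz": -9.5,"claw": 0.085},{"tx": -0.002,"ty": -0.2,"tz": 0,"rx": 0,"ry": 0,"rz": -11.1,"claw": 0.085},{"tx": -0.002,"ty": -0.23,"tz": 0,"rx": 0,"ry": 0,"rz": -12.7,"claw": 0.085},{"tx": -0.002,"ty": -0.26,"tz": 0,"rx": 0,"ry": 0,"rz": -14.3,"claw": 0.085},{"tx": -0.002,"ty": -0.285,"tz": 0,"rx": 0,"ry": 0,"rz": -15.9,"claw": 0.085},{"tx": -0.002,"ty": -0.305,"tz": 0,"rx": 0,"ry": 0,"rz": -17.5,"claw": 0.085},{"tx": -0.002,"ty": -0.3135,"tz": 0,"rx": 0,"ry": 0,"rz": -19.0,"claw": 0.085}]'

```text
clock: 12.15
eef_pos: [558.5, -153.2, 346.0]
tool_rot: [-3.141, 0.002, 0.772]
force: [-0.9, 0.8, -0.3]
width: 84.6
```

Request:
apply_moves --increments '[{"tx": 0,"ty": 0,"tz": 0,"rx": 0,"ry": 0,"rz": 0,"claw": 0.085},{"tx": 0,"ty": 0,"tz": 0,"rx": 0,"ry": 0,"rz": 0,"claw": 0.085},{"tx": 0,"ty": 0,"tz": -0.04,"rx": 0,"ry": 0,"rz": 0,"claw": 0.085},{"tx": 0,"ty": 0,"tz": -0.09,"rx": 0,"ry": 0,"rz": 0,"claw": 0.085},{"tx": 0,"ty": 0,"tz": -0.14,"rx": 0,"ry": 0,"rz": 0,"claw": 0.085},{"tx": 0,"ty": 0,"tz": -0.18,"rx": 0,"ry": 0,"rz": 0,"claw": 0.085},{"tx": 0,"ty": 0,"tz": -0.2,"rx": 0,"ry": 0,"rz": 0,"claw": 0.085},{"tx": 0,"ty": 0,"tz": -0.21,"rx": 0,"ry": 0,"rz": 0,"claw": 0.085},{"tx": 0,"ty": 0,"tz": -0.21,"rx": 0,"ry": 0,"rz": 0,"claw": 0.085},{"tx": 0,"ty": 0,"tz": -0.21,"rx": 0,"ry": 0,"rz": 0,"claw": 0.085}]'

```text
clock: 13.15
eef_pos: [560.5, -150.0, 137.9]
tool_rot: [3.14, -0.001, 0.783]
force: [0.4, -0.4, 0.7]
width: 85.2
```

Request:
apply_moves --increments '[{"tx": 0.0003,"ty": 0.0008,"tz": -0.015,"rx": 0,"ry": 0,"rz": 0,"claw": 0.085},{"tx": 0.0003,"ty": 0.0008,"tz": -0.03,"rx": 0,"ry": 0,"rz": 0,"claw": 0.085},{"tx": 0.0003,"ty": 0.0008,"tz": -0.045,"rx": 0,"ry": 0,"rz": 0,"claw": 0.085},{"tx": 0.0003,"ty": 0.0008,"tz": -0.058,"rx": 0,"ry": 0,"rz": 0,"claw": 0.085},{"tx": 0.0003,"ty": 0.0008,"tz": -0.068,"rx": 0,"ry": 0,"rz": 0,"claw": 0.085},{"tx": 0.0003,"ty": 0.0008,"tz": -0.075,"rx": 0,"ry": 0,"rz": 0,"claw": 0.085},{"tx": 0.0003,"ty": 0.0008,"tz": -0.08,"rx": 0,"ry": 0,"rz": 0,"claw": 0.085},{"tx": 0.0003,"ty": 0.0008,"tz": -0.08,"rx": 0,"ry": 0,"rz": 0,"claw": 0.085},{"tx": 0.0003,"ty": 0.0008,"tz": -0.08,"rx": 0,"ry": 0,"rz": 0,"claw": 0.085}]'

```text
clock: 14.05
eef_pos: [560.1, -149.6, 57.1]
tool_rot: [3.141, -0.0, 0.781]
force: [-0.0, 0.2, -0.1]
width: 85.2
```

Run:
```python
from h import *
np.set_printoptions(precision=1,suppress=True)
a=snap('side','s7.png')[:,:,::-1]; s=read_state(); print(s['eef_pos'],s['tool_rot'],s['force'],s['torque'],s['width'])
A=cv2.resize(a[145:235,295:395],None,fx=6,fy=6,interpolation=cv2.INTER_CUBIC)
cv2.imwrite('pics/c9.png',A)
```

```text
[ 560.2 -149.6   57.2] [ 3.1 -0.   0.8] [-1.  -0.2 -0.2] [ 0.1 -0.   0. ] 85.02300154115069
```

View pics/c9.png

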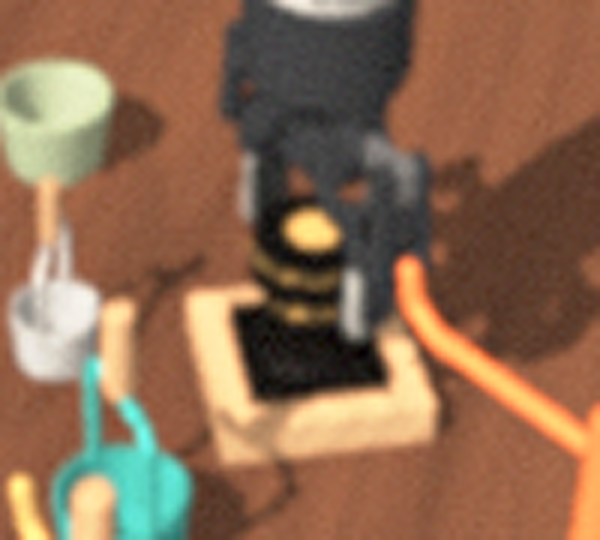

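The fingers straddle the lid, inlay at (315,228), with the tips below its edge. I close on it.

Request:
apply_moves --increments '[{"tx": 0,"ty": 0,"tz": 0,"rx": 0,"ry": 0,"rz": 0,"claw": 0.07},{"tx": 0,"ty": 0,"tz": 0,"rx": 0,"ry": 0,"rz": 0,"claw": 0.062},{"tx": 0,"ty": 0,"tz": 0,"rx": 0,"ry": 0,"rz": 0,"claw": 0.056},{"tx": 0,"ty": 0,"tz": 0,"rx": 0,"ry": 0,"rz": 0,"claw": 0.056},{"tx": 0,"ty": 0,"tz": 0,"rx": 0,"ry": 0,"rz": 0,"claw": 0.04},{"tx": 0,"ty": 0,"tz": 0,"rx": 0,"ry": 0,"rz": 0,"claw": 0.04},{"tx": 0,"ty": 0,"tz": 0,"rx": 0,"ry": 0,"rz": 0,"claw": 0.04},{"tx": 0,"ty": 0,"tz": 0,"rx": 0,"ry": 0,"rz": 0,"claw": 0.04}]'

```text
clock: 14.9
eef_pos: [561.1, -150.4, 57.5]
tool_rot: [3.139, -0.001, 0.781]
force: [3.5, -3.7, 5.1]
width: 56.9
```

```bash
python3 -c "
from h import *
np.set_printoptions(precision=2,suppress=True)
s=read_state(); print(s['eef_pos'],s['tool_rot'],s['force'],s['torque'],s['width'],s['qpos'])"
```

```text
[ 561.11 -150.44   57.52] [ 3.14 -0.    0.78] [ 3.55 -3.67  5.13] [-0.74 -0.57 -0.01] 56.8796621170668 [ 0.29  0.77 -0.12  1.85  0.16  0.53 -0.73]
```

Request:
apply_moves --increments '[{"tx": 0.001,"ty": -0.001,"tz": 0.0005,"rx": 0,"ry": 0,"rz": 0,"claw": 0.04},{"tx": 0.001,"ty": -0.001,"tz": 0.0005,"rx": 0,"ry": 0,"rz": 0,"claw": 0.04},{"tx": 0.001,"ty": -0.001,"tz": 0.0007,"rx": 0,"ry": 0,"rz": 0.7,"claw": 0.04},{"tx": 0.001,"ty": -0.001,"tz": 0.0009,"rx": 0,"ry": 0,"rz": 1.4,"claw": 0.04},{"tx": 0.001,"ty": -0.001,"tz": 0.0011,"rx": 0,"ry": 0,"rz": 2.1,"claw": 0.04},{"tx": 0.001,"ty": -0.001,"tz": 0.0013,"rx": 0,"ry": 0,"rz": 3.0,"claw": 0.04}]'

```text
clock: 15.5
eef_pos: [560.0, -150.5, 58.0]
tool_rot: [-3.14, 0.001, 1.045]
force: [1.4, -3.4, 4.4]
width: 56.4
```

```bash
cat > st.py <<'E'
from h import *
np.set_printoptions(precision=2,suppress=True)
s=read_state(); print(s['clock'],s['eef_pos'],s['tool_rot'],s['force'],s['torque'],s['width'],s['qpos'])
E
python3 st.py
```

```text
15.5 [ 559.95 -150.48   58.  ] [-3.14  0.    1.05] [ 1.41 -3.35  4.42] [-0.35 -0.2  -0.23] 56.44030575213442 [ 0.33  0.77 -0.19  1.85  0.25  0.55 -0.55]
```

A thread torque of −0.23 N m about z means the lid is turning against the stiff thread. I continue to about 1.08 rad.

Request:
apply_moves --increments '[{"tx": 0,"ty": 0,"tz": 0.0002,"rx": 0,"ry": 0,"rz": 1.0,"claw": 0.04},{"tx": 0,"ty": 0,"tz": 0.0005,"rx": 0,"ry": 0,"rz": 2.0,"claw": 0.04},{"tx": 0,"ty": 0,"tz": 0.0008,"rx": 0,"ry": 0,"rz": 3.0,"claw": 0.04},{"tx": 0,"ty": 0,"tz": 0.001,"rx": 0,"ry": 0,"rz": 4.0,"claw": 0.04},{"tx": 0,"ty": 0,"tz": 0.0013,"rx": 0,"ry": 0,"rz": 5.0,"claw": 0.04},{"tx": 0,"ty": 0,"tz": 0.0016,"rx": 0,"ry": 0,"rz": 6.0,"claw": 0.04},{"tx": 0,"ty": 0,"tz": 0.0018,"rx": 0,"ry": 0,"rz": 7.0,"claw": 0.04},{"tx": 0,"ty": 0,"tz": 0.0021,"rx": 0,"ry": 0,"rz": 8.0,"claw": 0.04},{"tx": 0,"ty": 0,"tz": 0.0024,"rx": 0,"ry": 0,"rz": 9.4,"claw": 0.04},{"tx": 0,"ty": 0,"tz": 0.0024,"rx": 0,"ry": 0,"rz": 9.4,"claw": 0.04},{"tx": 0,"ty": 0,"tz": 0.0024,"rx": 0,"ry": 0,"rz": 9.4,"claw": 0.04},{"tx": 0,"ty": 0,"tz": 0.0024,"rx": 0,"ry": 0,"rz": 9.4,"claw": 0.04}]'

```text
clock: 16.7
eef_pos: [560.6, -150.2, 60.3]
tool_rot: [-3.141, -0.0, 1.862]
force: [2.3, -1.1, -0.3]
width: 56.7
```

```bash
python3 st.py
```

```text
16.7 [ 560.59 -150.18   60.3 ] [-3.14 -0.    1.86] [ 2.26 -1.15 -0.34] [-0.22 -0.56 -0.02] 56.71522934778846 [ 0.47  0.8  -0.41  1.84  0.51  0.61  0.03]
```

Request:
apply_moves --increments '[{"tx": 0,"ty": 0,"tz": 0.0002,"rx": 0,"ry": 0,"rz": 0.8,"claw": 0.04},{"tx": 0,"ty": 0,"tz": 0.0004,"rx": 0,"ry": 0,"rz": 1.6,"claw": 0.04}]'

```text
clock: 16.9
eef_pos: [560.5, -150.4, 60.7]
tool_rot: [-3.141, -0.0, 2.004]
force: [2.5, -1.3, 0.1]
width: 57.2
```

```bash
python3 st.py
```

```text
16.9 [ 560.51 -150.39   60.68] [-3.14 -0.    2.  ] [ 2.48 -1.34  0.06] [-0.32 -0.54 -0.06] 57.21781816989224 [ 0.49  0.8  -0.44  1.84  0.55  0.63  0.14]
```

Request:
apply_moves --increments '[{"tx": 0,"ty": 0,"tz": 0.0003,"rx": 0,"ry": 0,"rz": 1.0,"claw": 0.04},{"tx": 0,"ty": 0,"tz": 0.0005,"rx": 0,"ry": 0,"rz": 2.0,"claw": 0.04},{"tx": 0,"ty": 0,"tz": 0.0007,"rx": 0,"ry": 0,"rz": 2.6,"claw": 0.04}]'

```text
clock: 17.2
eef_pos: [560.5, -150.4, 61.3]
tool_rot: [-3.141, -0.001, 2.231]
force: [2.5, -1.2, -1.3]
width: 56.9
```

```bash
python3 st.py
```

```text
17.2 [ 560.49 -150.43   61.27] [-3.14 -0.    2.23] [ 2.53 -1.17 -1.26] [-0.29 -0.55 -0.06] 56.90251764385353 [ 0.53  0.81 -0.51  1.84  0.62  0.65  0.31]
```

Turned by 1.45 rad in total, with low torque now. I try a small lift, watching for the box's weight (about 5 N).

Request:
apply_moves --increments '[{"tx": 0,"ty": 0,"tz": 0.001,"rx": 0,"ry": 0,"rz": 0,"claw": 0.04},{"tx": 0,"ty": 0,"tz": 0.002,"rx": 0,"ry": 0,"rz": 0,"claw": 0.04},{"tx": 0,"ty": 0,"tz": 0.002,"rx": 0,"ry": 0,"rz": 0,"claw": 0.04}]'

```text
clock: 17.5
eef_pos: [560.4, -150.3, 63.5]
tool_rot: [-3.141, -0.001, 2.229]
force: [1.8, -1.3, -0.7]
width: 56.8
```

```bash
python3 st.py
```

```text
17.5 [ 560.4  -150.27   63.48] [-3.14 -0.    2.23] [ 1.77 -1.31 -0.67] [-0.15 -0.4  -0.03] 56.7651635439937 [ 0.53  0.81 -0.51  1.84  0.61  0.66  0.31]
```

Only the lid's weight is felt, so it's free. I lift it straight up to about 48 mm above its shut height.

Request:
apply_moves --increments '[{"tx": 0,"ty": 0,"tz": 0.002,"rx": 0,"ry": 0,"rz": 0,"claw": 0.04},{"tx": 0,"ty": 0,"tz": 0.005,"rx": 0,"ry": 0,"rz": 0,"claw": 0.04},{"tx": 0,"ty": 0,"tz": 0.009,"rx": 0,"ry": 0,"rz": 0,"claw": 0.04},{"tx": 0,"ty": 0,"tz": 0.014,"rx": 0,"ry": 0,"rz": 0,"claw": 0.04},{"tx": 0,"ty": 0,"tz": 0.02,"rx": 0,"ry": 0,"rz": 0,"claw": 0.04},{"tx": 0,"ty": 0,"tz": 0.026,"rx": 0,"ry": 0,"rz": 0,"claw": 0.04},{"tx": 0,"ty": 0,"tz": 0.032,"rx": 0,"ry": 0,"rz": 0,"claw": 0.04},{"tx": 0,"ty": 0,"tz": 0.038,"rx": 0,"ry": 0,"rz": 0,"claw": 0.04},{"tx": 0,"ty": 0,"tz": 0.042,"rx": 0,"ry": 0,"rz": 0,"claw": 0.04},{"tx": 0,"ty": 0,"tz": 0.042,"rx": 0,"ry": 0,"rz": 0,"claw": 0.04},{"tx": 0,"ty": 0,"tz": 0.042,"rx": 0,"ry": 0,"rz": 0,"claw": 0.04},{"tx": 0,"ty": 0,"tz": 0.042,"rx": 0,"ry": 0,"rz": 0,"claw": 0.04}]'

```text
clock: 18.7
eef_pos: [560.6, -150.6, 105.3]
tool_rot: [-3.141, -0.0, 2.23]
force: [0.8, -0.2, -0.5]
width: 57.0
```

```bash
python3 st.py
python3 - <<'E'
from h import *
a=snap('side','s8.png')[:,:,::-1]
A=cv2.resize(a[125:325,240:400],None,fx=3,fy=3,interpolation=cv2.INTER_CUBIC)
cv2.imwrite('pics/c10.png',A)
E
```

```text
18.7 [ 560.57 -150.58  105.34] [-3.14 -0.    2.23] [ 0.76 -0.16 -0.47] [ 0.03 -0.01  0.02] 56.99117698923291 [ 0.56  0.75 -0.55  1.82  0.57  0.74  0.35]
```

View pics/c10.png

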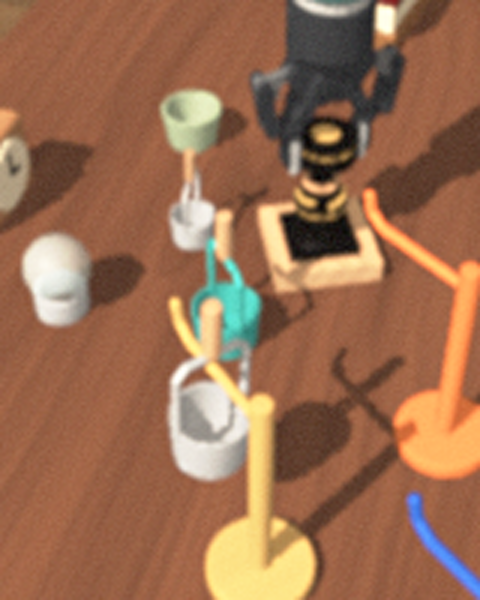

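The lid is held level at about (328,140) above the open box neck (318,185). The box is seated in its socket and the basket is still on the brass hook. I hand in.

```bash
python3 -c "
from h import *
s=read_state();print(s['eef_pos'],s['qd'].max(),s['width']);print(finish_job())"
```

```text
[ 560.54203149 -150.5180603   105.31844078] 0.0011947238128204726 57.08143623817367
the job is handed in; nothing more can be done
None
```

I hung the silver basket by its handle on the brass hook. I then unscrewed the lid about 1.45 rad anticlockwise, lifted it straight up, and handed the job in at about 19 s of robot time with the lid still held above the open box.

- **Lid and box:** the gripper has risen about 48 mm since it closed on the lid, is level and still, and its opening reads 57 mm. The tool feels only about 0.5 N, roughly the lid's own weight, so the box was not being lifted. The last side picture shows the box seated with its neck open.
- **Basket and other pieces:** in that picture the basket hangs on the brass hook, clear of the fingers. The crystal ball, napkin ring, tealight cup and the look-alikes in view look undisturbed. The marble tray was outside that last crop, so I did not recheck it.
- **Unscrewing angle:** I know it only from the tool's rotation, and the lid has no mark to confirm it against. At first the thread resisted with about 0.23 N m. When I paused at 1.08 rad the torque had dropped to 0.02 N m, and I could not tell whether the thread had eased or the lid had slipped slightly in the fingers. The lid then came off freely.
- **Camera disagreement:** the two cameras differed by up to about 5 mm in y. I settled this by comparing the side picture with the tool position while it held the basket.

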